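# Set the dust extractor's slotted selector to automatic with the flat screwdriver

## Robot

A 7-joint arm with a two-finger parallel gripper is mounted at the origin on the work surface. World frame = base frame: x ahead of the robot, y to its left, z up, the work surface at z = 0. Lengths are in m, angles in rad, forces in N, time in s.
With the tool pointing down it reaches from about 0.425 to 1.025 m from the base axis. Payload 9.4 kg.
Tool frame: the origin (TCP) lies at the very end of the fingers, on their centre line; the grasp point (between the pads) lies 19 mm behind it (r.grip_point_offset is the distance from the TCP to the grasp point, in m); z points along the fingers, y is the line along which they close (so a half turn about z gives the same grasp; the last joint's range is limited). The gripper opens to 85 mm and grips with 20 to 120 N. Pads are 22 mm wide; open, the fingers measure 114 mm over their backs; the gripper's body (76 mm by 85 mm) begins 54 mm behind the grasp point. The pads swing forward as they close: fully open they stand 13 mm farther back than shut.
Start: joints at [1.058, 0.599, -0.003, 1.599, 0.002, 0.943, -0.08], TCP at [0.306, -0.657, 0.231] pointing down, gripper open.
Joint ranges: [-2.57, 2.57], [-0.35, 1.97], [-1.29, 1.29], [0.11, 2.56], [-1.05, 4.19], [0.11, 1.86], [-2.63, 2.63]. Speed limits (rad/s): [2.22, 2.22, 3.01, 3.01, 3.14, 3.14, 3.14].

## Interface

Orientations are given as a unit quaternion [x, y, z, w].
In Python, from station import r, jaws, solve_ik, get_image, calibration, workorder, status gives the robot as it stands. Calls block until the motion is done:
- r.goto(position, orientation): joint-space move of the TCP to a pose.
- r.move_l(position, rot=None, v=0.15): straight line of the TCP; rot=None keeps the orientation; v is the mean speed in m/s.
- r.movej(angles): joint-space move.
- jaws.move_gripper(opening, squeeze=None): finger opening in m; squeeze is the grip in N (None keeps the last); returns when the fingers have stopped.
- r.sleep(seconds).
- solve_ik(position, orientation): joint angles nearest the present ones, or None.
- get_image(name): name is "scene" or "top" or "wrist"; returns the picture (420x560x3 uint8, red, green, blue); there is no depth.
- calibration(name): a dict with "intrinsics" (3x3 intrinsics, pixels), "rvec" (rotation vector, rad) and "tvec" (3), from world to camera coordinates, as OpenCV has them; the wrist camera has in their place "mount" (4x4, takes a point from camera to tool coordinates, whose origin is the TCP and whose axes are the flange's). Camera axes: x right, y down, z forward; pixel columns grow to the right and rows downward; lengths in m; the calibration is good to about 2 mm. A picture is of the moment at which its call begins: read the wrist's pose just before it. calibration takes no time and is no camera call.
A pose or a line that the arm cannot do raises r.Unreachable and nothing moves.
- workorder.close_job(): hands the job in; it is judged then, once.
Readings, each from a call of its own:
- status.read_t(): time.
- status.read_q(): joint angles.
- status.read_qvel(): joint speeds.
- status.read_tau(): joint torques, N m.
- status.read_tcp_pos(): TCP position.
- status.read_ee_rot(): TCP orientation.
- status.read_wrist_force(): force on the tool from outside, world axes, zero at the start.
- status.read_torque(): the same for the moment, N m.
- status.read_finger_gap(): finger opening in m.
- status.read_gripper_force(): force on a finger pad.
Only numpy, scipy, OpenCV 4.12 (cv2) and the standard library are available. Lean on these libraries where they do the work, as an engineer would, in place of code of your own. Each camera call takes 0.05 s, during which the arm holds its last target. There are 200 camera calls.

## Task

Switch the red dust-extractor control box from hand to automatic: swing its clear cover right up, take the flat screwdriver (amber square handle) from the wooden rack and with its blade turn the slotted selector a quarter turn clockwise, from the red mark all the way to its stop at the green mark. Then stand the screwdriver back in the hole it came from and shut the cover fully. Turn the selector only with the screwdriver, never with the gripper, and leave the other tools and things on the bench where they are.

Things in the scene. Friction and masses are not known exactly. Their poses are not given: they have to be found in the camera images.
- control_box: Red steel box fixed to the bench, 140 mm (x) by 190 (y) by 78 high, turned up to 0.3 rad. Origin: centre of its underside; x points away from the robot to the hinge side, y left, z up. A grey panel lies 20 mm below the rim, under a clear cover hinged on the far (+x) rim. On the panel: the selector at x 0, y -25 mm, a red mark left (+y) of it (hand), a green mark beyond it (+x; automatic).
- cover (a joint): Hinge of the clear cover, rad: 0 shut, grows as it swings up and away from the robot, 1.57 upright, 1.9 fully open. A stiff hinge (friction about 0.2 N m): the cover, 140 by 190 by 6 mm, 150 g, stays at whatever angle it is left.
- cover_knob (a point): Middle of the grip of the cover's black round knob, 20 mm in diameter, grip part 20 mm long, axis along this z (up when shut, away from the robot when the cover is upright). 26 mm above the cover's outer face, 126 mm from the hinge line, mid-width. Pinched along its y (parallel to the hinge), it can pivot between the fingers as the cover swings.
- cover_hinge (a point): Middle of the cover's hinge line, 78 mm above the bench, on the far rim of the box; y is the hinge axis. With the cover shut the knob point lies at x -126 mm, z +32 mm from it.
- selector_slot (a point): Centre of the slot mouth of the selector, an aluminium disc 31 mm in diameter, its flat top 10 mm above the panel and 68 mm above the bench. Slot 5 mm wide, 18 mm long, closed at its ends, 6 mm deep. x runs along the slot to the white pointer, z up; turns with the selector. The pointer is at the red mark (+y of the box) at first, at the green one (+x of the box) when set.
- selector (a joint): Angle of the selector, rad: 0 pointer at the red mark, grows clockwise seen from above, 1.571 at its stop at the green mark. It starts within 0.12 rad of the red mark. Turning takes about 0.1 N m and it stays where it is left; there are stops at 0 and 1.571.
- rack: Light wooden tool rack fixed to the bench: a plank 75 mm (x) by 200 mm (y), top 107 mm above the bench, on two end boards. Origin: centre of its underside; z up. Three through holes 21 mm in diameter at y -60, 0 and +60 mm, with one tool in each (which is where varies).
- driver_handle (a point): Centre of the amber handle, 28 mm square, 75 mm long, of the flat screwdriver, standing loose and upright in the rack. Its red cap ends 45 mm above; the underside of its red collar (35 mm across), 45 mm below, rests on the rack. Then 85 mm of steel: shaft 9 mm thick, flat blade 14 by 2 mm, tip 130 mm below. x along the blade's width, z up; handle flats square to x and y. About 160 g.
- driver_tip (a point): Middle of the tip of the flat screwdriver's blade, 130 mm below the handle's centre; the same axes. Standing in the rack it is 22 mm above the bench.
- awl_handle (a point): Handle of the awl in the rack: brown round wood, up to 29 mm in diameter, top 27 mm above this point. Leave it standing.
- cross_handle (a point): Handle of the blue cross-point screwdriver in the rack, round, 23 mm in diameter, top 34 mm above this point. Not the tool for this job; leave it standing.
- spool_green: Green thread spool, 52 mm in diameter, 110 mm tall, upright; origin at the centre of its base. Leave alone.
- spool_orange: Orange thread spool, 52 mm in diameter, 110 mm tall, upright; origin at the centre of its base. Leave alone.
- polish_tin: Flat black polish tin, 75 mm in diameter, 27 mm high; origin at the centre of its base. Leave alone.
- heel_lifts: Two rubber heel lifts lying on one another, about 70 by 65 by 14 mm; origin at the underside. Leave alone.
- glue_jar: Amber glue jar with a yellow cap, 68 mm in diameter, 100 mm tall; origin at the centre of its base. Leave alone.
- hammer: Hammer lying on the left of the bench. Leave alone.

How it is judged:
On the way, in this order (a step that is already met when the one before it is completed fails the run):
1. the cover is swung right up, to upright or beyond (at least about 75 degrees) (value of joint cover above 1.3 rad), for 0.2 s.
2. the screwdriver's blade is in the selector's slot, the cover still up (z of driver_tip in the frame of selector_slot below -0.0025 m and horizontal distance between driver_tip and selector_slot below 0.006 m and value of joint cover above 1.2 rad), for 0.1 s.
3. the selector has been turned to the green mark with the blade in the slot (z of driver_tip in the frame of selector_slot below -0.0025 m and horizontal distance between driver_tip and selector_slot below 0.006 m and value of joint selector above 1.43 rad), for 0.1 s.
4. the screwdriver stands upright in its own hole again, let go, the cover still up (distance of driver_handle from where it was at the start of the episode below 0.01 m and distance of driver_tip from where it was at the start of the episode below 0.012 m and angle between driver_handle's own z axis and vertical below 0.1 rad and contact force between the fingers and screwdriver below 0.1 N and value of joint cover above 0.5 rad), for 0.2 s.
5. the cover is shut (value of joint cover below 0.05 rad), for 0.2 s.
At the end, for the whole second after the job is handed in: The selector stands within 8 degrees of its stop at the green mark, the cover is shut to within 3 degrees, and the screwdriver stands upright (within 6 degrees) and still in the hole it came from, its handle within 10 mm and its tip within 12 mm of where they were (value of joint selector above 1.43 rad and value of joint cover below 0.05 rad and distance of driver_handle from where it was at the start of the episode below 0.01 m and distance of driver_tip from where it was at the start of the episode below 0.012 m and angle between driver_handle's own z axis and vertical below 0.1 rad and linear speed of screwdriver below 0.02 m/s); the robot touches nothing.
It fails at once if the gripper or arm touches the selector (contact force between any of the fingers, the arm and selector above 0.5 N).
It fails at once if the awl or the cross-point screwdriver is moved by more than 20 mm (distance of any of awl_handle, cross_handle from where it was at the start of the episode above 0.02 m).
It fails at once if another loose thing on the bench is moved by more than 20 mm (distance of any of spool_green, spool_orange, polish_tin, heel_lifts, glue_jar, hammer from where it was at the start of the episode above 0.02 m).
It also fails if it takes over 72 s, if anything falls off the work surface, if the arm or the gripper's body presses on something with over 40 N, if the wrist force passes 120 N, or if a joint passes its speed limit or range.

## Working session

There is one attempt and no reset: what is moved stays moved. The work goes in short steps, each a Python script; the robot and the scene stay as the last script left them, time stands still between calls to the robot, and variables do not carry over. Pictures are saved under pics/ and viewed, at most 10 in all, crops included, and the job is handed in when it is done.

```bash
ls; mkdir -p pics; python3 - <<'E'
from station import *
import cv2
for n in ("scene","top"):
    cv2.imwrite(f"pics/{n}0.png",cv2.resize(get_image(n)[:,:,::-1],(800,600),interpolation=cv2.INTER_CUBIC))
    c=calibration(n);print(n,c)
print(calibration("wrist"),status.read_t(),status.read_ee_rot(),r.grip_point_offset)
E
```

```text
pics
scene {'intrinsics': array([[481.59205471,   0.        , 278.72152635],
       [  0.        , 481.59205471, 206.90813988],
       [  0.        ,   0.        ,   1.        ]]), 'rvec': array([ 1.47639418,  2.0571169 , -0.88046894]), 'tvec': array([ 0.1535594, -0.2995858,  1.8729465])}
top {'intrinsics': array([[405.58630964,   0.        , 284.02989183],
       [  0.        , 405.58630964, 214.96289774],
       [  0.        ,   0.        ,   1.        ]]), 'rvec': array([ 1.9910321 , -2.21753224,  0.25346497]), 'tvec': array([0.07733802, 0.57019011, 1.11384467])}
{'intrinsics': array([[366.7375122 ,   0.        , 279.91241746],
       [  0.        , 366.7375122 , 210.29755394],
       [  0.        ,   0.        ,   1.        ]]), 'mount': array([[-1.19008391e-03, -9.65798682e-01, -2.59290358e-01,
         6.56953356e-02],
       [ 9.99998829e-01, -1.39875144e-03,  6.20269031e-04,
        -4.30253362e-04],
       [-9.61737775e-04, -2.59289316e-01,  9.65799216e-01,
        -1.42271129e-01],
       [ 0.00000000e+00,  0.00000000e+00,  0.00000000e+00,
         1.00000000e+00]])} 0.1 [ 9.76345078e-01  2.16217035e-01 -2.13722544e-04 -6.61488519e-04] 0.0187
```

View pics/top0.png

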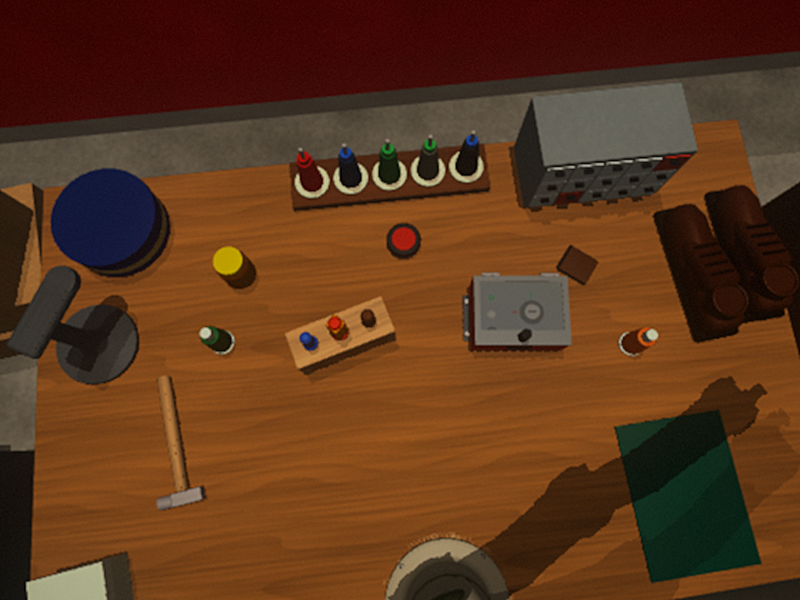

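View pics/scene0.png

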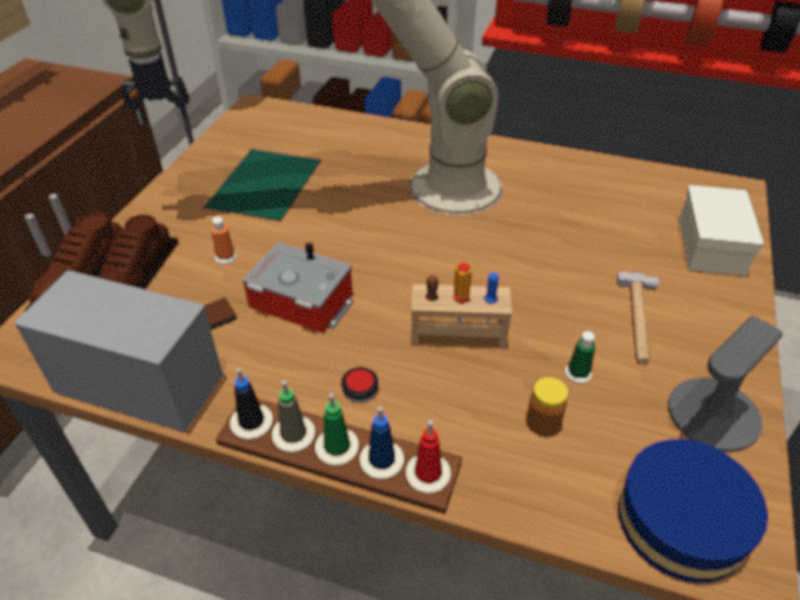

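The top view (800x600) shows the box with its corners near (475,276), (567,277), (571,346) and (473,348), and the knob at (524,335). The driver is in the middle hole, cap at (336,324). The blue cross-point (308,340) is on its left and the awl (368,317) on its right. Next I'll localise these roughly and look from close by.

```bash
cat > h.py <<'E'
from station import *
import numpy as np, cv2
from scipy.spatial.transform import Rotation as R
def down(a):  # tool down, closing line (tool y) at world angle a
    return R.from_matrix(np.array([[-np.sin(a),np.cos(a),0],[np.cos(a),np.sin(a),0],[0,0,-1]]).T if 0 else
      np.column_stack([[-np.sin(a),np.cos(a),0],[np.cos(a),np.sin(a),0],[0,0,-1]])).as_quat()
def cam(name):
    """K, R (cam->world), camera centre"""
    c=calibration(name);K=c["intrinsics"]
    if name=="wrist":
        M=c["mount"];Rw=R.from_quat(status.read_ee_rot()).as_matrix()
        return K,Rw@M[:3,:3],np.array(status.read_tcp_pos())+Rw@M[:3,3]
    Q=cv2.Rodrigues(c["rvec"])[0]
    return K,Q.T,-Q.T@c["tvec"]
def px2w(C,uv,z):
    K,Rc,o=C;d=Rc@np.linalg.solve(K,[uv[0],uv[1],1.]);return o+d*(z-o[2])/d[2]
def w2px(C,p):
    K,Rc,o=C;q=K@(Rc.T@(np.asarray(p)-o));return q[:2]/q[2]
def shot(name,fn,box=None,scale=None):
    """save picture; box=(u0,v0,u1,v1) crop in native pixels, scaled"""
    C=cam(name);im=get_image(name)[:,:,::-1]
    np.savez(f"pics/{fn}.npz",im=im,K=C[0],R=C[1],o=C[2])
    if box: im=im[box[1]:box[3],box[0]:box[2]]
    s=scale or min(800/im.shape[1],600/im.shape[0])
    cv2.imwrite(f"pics/{fn}.png",cv2.resize(im,None,fx=s,fy=s,interpolation=cv2.INTER_CUBIC));return C,s
def load(fn):
    d=np.load(f"pics/{fn}.npz");return (d["K"],d["R"],d["o"]),d["im"]
E
python3 - <<'E'
from h import *
C=cam("top");f=560/800
for n,(u,v),z in [("c1",(475,276),.081),("c2",(567,277),.081),("c3",(571,346),.081),("c4",(473,348),.081),("knob",(524,335),.118),("sel",(532,312),.068),("cap",(336,324),.197),("cross",(308,340),.16),("awl",(368,317),.15),
  ("r1",(385,299),.107),("r2",(396,331),.107),("r3",(300,361),.107),("r4",(287,332),.107)]:
    print(n,px2w(C,(u*f,v*f),z).round(3))
for y in (-.15,):
  for a in (1.57,-1.57):
    for p in ([.55,y,.27],[.6,.2,.35]): print(a,p,solve_ik(p,down(a)))
E
```

```text
c1 [ 0.621 -0.131  0.081]
c2 [ 0.599 -0.316  0.081]
c3 [ 0.458 -0.3    0.081]
c4 [ 0.475 -0.107  0.081]
knob [ 0.484 -0.203  0.118]
sel [ 0.537 -0.237  0.068]
cap [0.527 0.146 0.197]
cross [0.511 0.204 0.16 ]
awl [0.544 0.09  0.15 ]
r1 [0.586 0.056 0.107]
r2 [0.52  0.041 0.107]
r3 [0.482 0.23  0.107]
r4 [0.541 0.251 0.107]
1.57 [0.55, -0.15, 0.27] [ 0.71385417  0.46654184 -0.77910094  1.88404187  0.39831723  0.95244199
  1.32183192]
1.57 [0.6, 0.2, 0.35] [ 0.13399812  0.48929771 -0.83272495  1.64591871  0.38564924  1.17926648
  0.77990536]
-1.57 [0.55, -0.15, 0.27] [ 0.1438911   0.36918039  0.03114205  1.91867471 -0.01490445  0.85395576
 -1.38727114]
-1.57 [0.6, 0.2, 0.35] [-0.1537089   0.40243901 -0.37328653  1.66384936  0.16050301  1.10558812
 -2.14208322]
```

```bash
python3 - <<'E'
from h import *
r.goto([.53,-.213,.26],down(-1.57-.105)); shot("wrist","wbox")
r.goto([.53,.148,.34],down(-1.57+.25)); shot("wrist","wrack")
print(status.read_t(),status.read_q())
E
```

```text
3.3917 [-0.33278419  0.27652637 -0.05138111  1.86628434  0.01737278  0.99987076
 -1.71444042]
```

View pics/wbox.png

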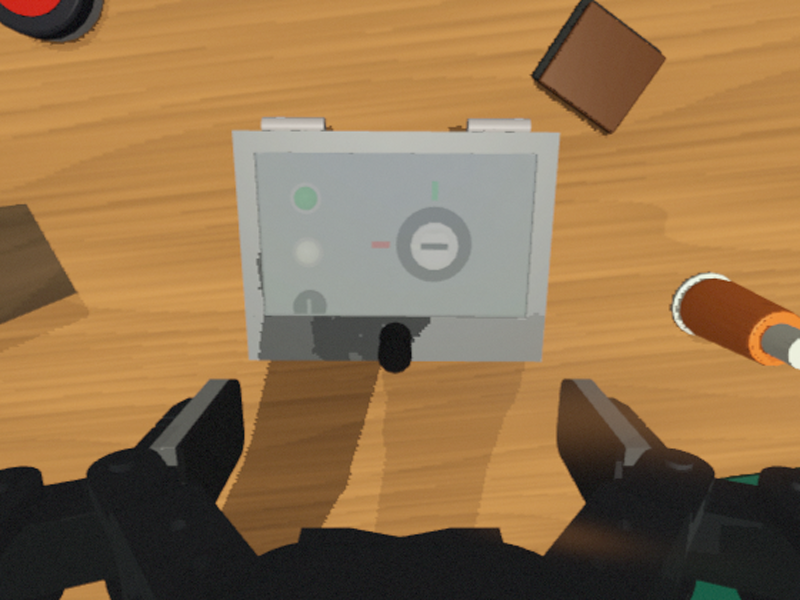

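View pics/wrack.png

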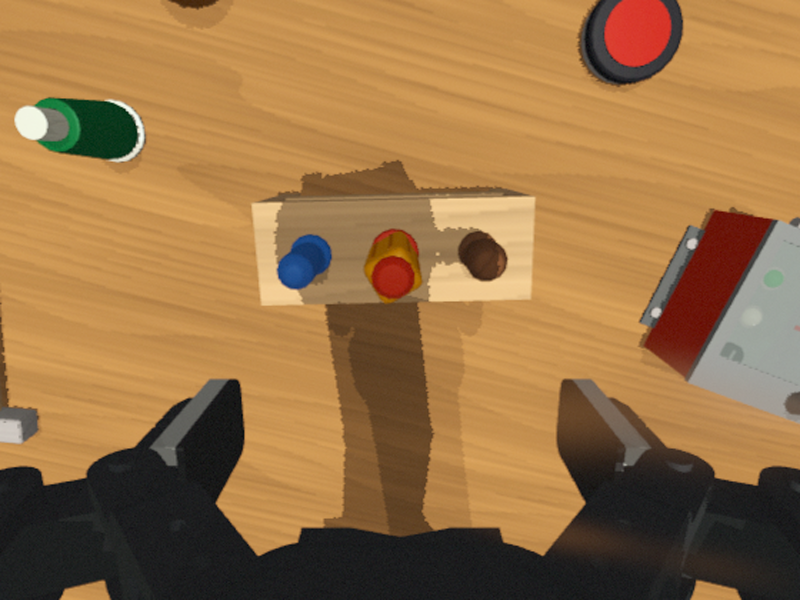

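The wrist view of the box (800 wide) shows the cover corners at (234,131), (560,132), (541,360) and (250,360). The slot is at (434,246), the red mark at (381,244), the green at (435,190) and the knob at (396,347). The rack view has the plank corners at (252,203), (535,197), (531,298), (262,305) and the driver cap at (393,278).

```bash
python3 - <<'E'
from h import *
f=.7
C,_=load("wbox")
P=[px2w(C,(u*f,v*f),.084)[:2] for u,v in [(234,131),(560,132),(541,360),(250,360)]]
print(np.round(P,4)); P=np.array(P);c=P.mean(0)
y=(P[0]+P[3]-P[1]-P[2]); x=(P[0]+P[1]-P[2]-P[3])
yaw=np.arctan2(-y[0],y[1]);print("c",c,"yaw",yaw,np.arctan2(x[1],x[0]),np.linalg.norm(y)/2,np.linalg.norm(x)/2)
s=px2w(C,(434*f,246*f),.068)[:2];Rm=np.array([[np.cos(yaw),-np.sin(yaw)],[np.sin(yaw),np.cos(yaw)]])
print("slot",s,"in box",Rm.T@(s-c)); print("knob top",Rm.T@(px2w(C,(396*f,362*f),.125)[:2]-c))
a,b=[px2w(C,(u*f,v*f),.068)[:2] for u,v in [(420,246),(448,245.5)]];print("slotdir",Rm.T@(a-b))
C,im=load("wrack")
P=np.array([px2w(C,(u*f,v*f),.107)[:2] for u,v in [(252,203),(535,197),(531,298),(262,305)]]);c=P.mean(0)
y=(P[0]+P[3]-P[1]-P[2]); x=(P[0]+P[1]-P[2]-P[3])
print("rack",c,np.arctan2(-y[0],y[1]),np.arctan2(x[1],x[0]),np.linalg.norm(y)/2,np.linalg.norm(x)/2)
print("cap",px2w(C,(393*f,278*f),.197),"tip px",w2px(C,[*c,.197])/f)
cv2.imwrite("pics/z1.png",cv2.resize(im[150:220,240:310],(560,560),interpolation=cv2.INTER_CUBIC))
t=get_image("scene")[:,:,::-1];cv2.imwrite("pics/z2.png",t)
C=cam("scene");print(w2px(C,[*c,.15]),w2px(C,[*c,.03]))
A=cv2.resize(im[150:220,240:310],(400,400),interpolation=cv2.INTER_CUBIC);u,v=w2px(C,[*c,.11]).astype(int)
B=cv2.resize(t[v-40:v+40,u-40:u+40],(400,400),interpolation=cv2.INTER_CUBIC);cv2.imwrite("pics/z1.png",np.hstack([A,B]))
E
```

```text
[[ 0.6213 -0.1271]
 [ 0.6007 -0.3147]
 [ 0.4606 -0.2985]
 [ 0.4807 -0.1108]]
c [ 0.5408146  -0.21276912] yaw -0.10821569063257644 -0.1150065768467097 0.18873533190789196 0.14124748049674504
slot [ 0.53953986 -0.23692709] in box [ 0.00134189 -0.02415434]
knob top [-5.56915102e-02 -5.55394763e-05]
slotdir [-0.00035015  0.01798825]
rack [0.53051668 0.15013667] 0.2708445558486744 0.2736179865020255 0.1994977958352137 0.07413468165188644
cap [0.53130078 0.15070875 0.197     ] tip px [393.6567016  279.57810385]
[322.74430854 197.30797222] [320.30041138 226.5717985 ]
```

View pics/z1.png

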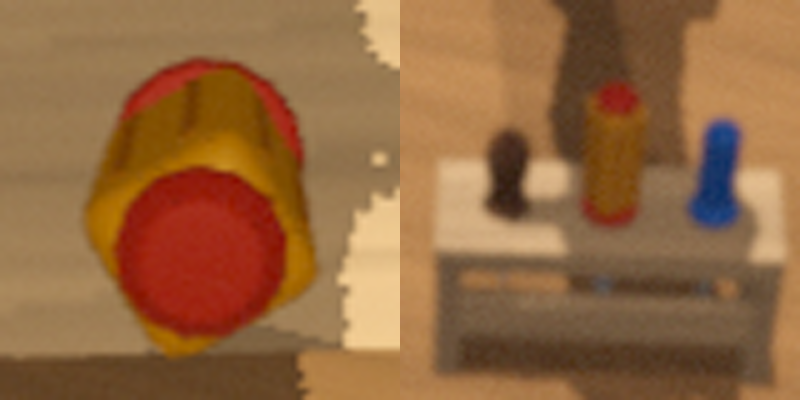

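Everything fits the given sizes: the box is 189x141 mm, the rack 199x74 mm and the knob sits at box x -56 mm. The zoom shows the handle flats turned about 29° in the image, which puts them at world angles of about 0.76 and -0.81 rad. I'll open the cover now.

```bash
cat >> h.py <<'E'
BC=np.array([.5408,-.2128]);BY=-.110
bx=np.array([np.cos(BY),np.sin(BY)]);by=np.array([-np.sin(BY),np.cos(BY)])
def knob(th,dz=0.002):
    X=.070-.126*np.cos(th)+.032*np.sin(th);Z=.078+.126*np.sin(th)+.032*np.cos(th)
    return [*(BC+bx*X),Z-.0187+dz]
AK=-np.pi/2+BY
DRV=np.array([.5307,.1503])
E
python3 - <<'E'
from h import *
k=knob(0);jaws.move_gripper(.05,30)
r.goto([k[0],k[1],.20],down(AK)); r.move_l(k)
jaws.move_gripper(0.0,30);g=status.read_finger_gap();print("gap",g,status.read_wrist_force())
if .016<g<.024:
    for th in np.linspace(0,1.75,11)[1:]:
        r.move_l(knob(th),v=.15); print(round(th,2),np.round(status.read_wrist_force(),1))
    shot("scene","s1",(120,100,320,250))
print(status.read_t(),status.read_finger_gap())
E
```

```text
gap 0.018761526218179822 [-0.02213424  2.75560496  6.11491033]
0.18 [ 0.9  2.8 -0. ]
0.35 [-1.   3.9  1. ]
0.52 [-2.9  4.8  3.9]
0.7 [-4.   4.5  4.9]
0.88 [-3.1  6.3  6.9]
1.05 [-0.7  5.4  8.1]
1.22 [-1.6  5.6  5.8]
1.4 [0.7 4.4 6.6]
1.58 [2.6 4.4 5.9]
1.75 [4.1 4.8 5.7]
9.6 0.019087944758701535
```

View pics/s1.png

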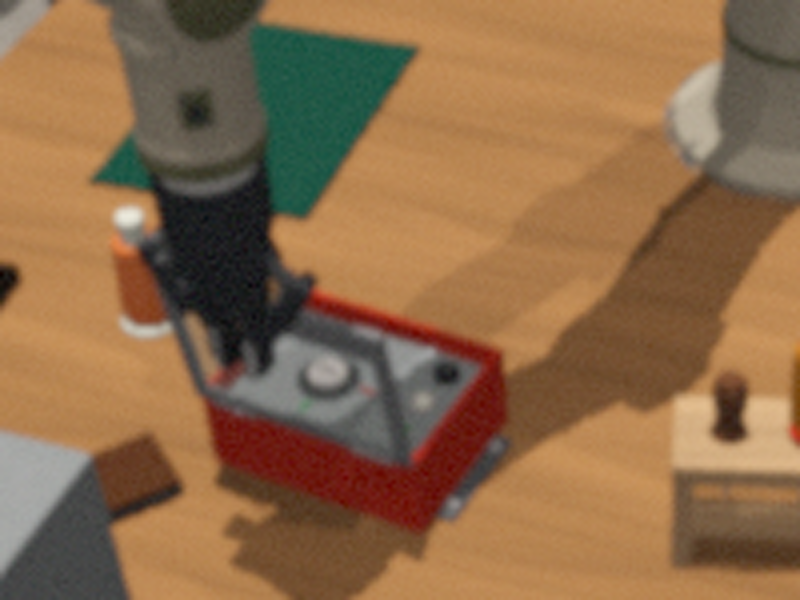

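The cover is upright past 90°. Next I'll release it, take another wrist look at the box with the cover open, then grasp and lift the driver.

```bash
python3 - <<'E'
from h import *
C,_=load("wrack")
q=[px2w(C,(240+u*70/400,150+v*70/400),.1895) for u,v in [(88,215),(165,352),(315,270)]]
e1=q[1]-q[0];e2=q[2]-q[1];print(np.arctan2(e1[1],e1[0]),np.arctan2(e2[1],e2[0]),np.linalg.norm(e1),np.linalg.norm(e2))
A=.756
jaws.move_gripper(.045,60)
p=status.read_tcp_pos();r.move_l([p[0],p[1],.30],v=.25);print("moved up")
pv=BC+bx*-.05; r.goto([pv[0],pv[1],.30],down(AK)); shot("wrist","wsel")
r.goto([.531,.1505,.28],down(A)); r.move_l([.531,.1505,.134],v=.2)
jaws.move_gripper(0,60);print("gap",status.read_finger_gap())
r.move_l([.531,.1505,.262],v=.2)
shot("wrist","wdrv");print(status.read_t(),status.read_finger_gap(),status.read_q()[6])
a=load("wsel")[1];b=load("wdrv")[1]
A=cv2.resize(a[100:310,140:420],(400,300),interpolation=cv2.INTER_CUBIC);B=cv2.resize(b[130:340,140:420],(400,300),interpolation=cv2.INTER_CUBIC)
cv2.imwrite("pics/p6.png",np.hstack([A,B]))
E
```

```text
-2.4036811108219935 -0.8102807014134974 0.022884960874258394 0.02475341923530562
moved up
gap 0.027555384360969545
14.7417 0.027400649112222186 0.14508174170056268
```

View pics/p6.png

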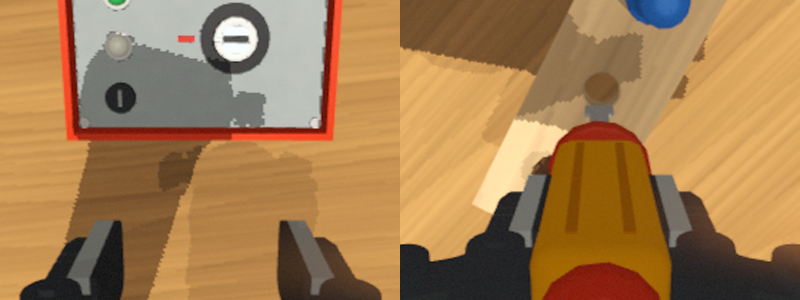

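The driver is held by its flats. The blade is seen broad along the image x axis, so its width lies along tool y, with the tip near native pixel (279,204). The selector is clear at native (305,127). Next I'll measure the slot centre and angle and the tip offset.

```bash
python3 - <<'E'
from h import *
C,im=load("wsel")
g=cv2.cvtColor(im,cv2.COLOR_BGR2GRAY)
m=(g>185).astype(np.uint8);m[:95]=0
n,l,st,ce=cv2.connectedComponentsWithStats(m)
i=l[133,305] or l[120,305];print("disc",st[i],ce[i])
cs,_=cv2.findContours((l==i).astype(np.uint8),cv2.RETR_CCOMP,cv2.CHAIN_APPROX_NONE)
cs=sorted(cs,key=cv2.contourArea)[::-1]
for c in cs[:2]:
    M=cv2.moments(c);uv=(M["m10"]/M["m00"],M["m01"]/M["m00"]);w=px2w(C,uv,.068)[:2];(cx,cy),wh,an=cv2.minAreaRect(c)
    d=np.array(w)-BC;print("ctr",np.round(uv,2),w,"box",bx@d,by@d,wh,an)
c=cs[1][:,0].astype(float);W=np.array([px2w(C,p,.068)[:2] for p in c]);W=W-W.mean(0);v=np.linalg.svd(W)[2][0]
print("slot angle rel box y",np.arctan2(*(np.array([-(bx@v),by@v])*np.sign(by@v))))
# box rim corners left/right bottom at z .078 : panel px (67,140),(335,138)
for u,vv in [(67,138),(334,138)]:
    d=px2w(C,(140+u*.7,100+vv*.7),.078)[:2]-BC;print("rim",bx@d,by@d)
C,im=load("wdrv");K,Rc,o=C
tcp=np.array([.531,.1505,.262]);print("tip pred",w2px(C,tcp-[0,0,.112]))
cv2.imwrite("pics/p7.png",cv2.resize(im[180:240,250:310],(600,600),interpolation=cv2.INTER_CUBIC))
E
```

```text
disc [290 112  30  31 633] [304.57819905 126.835703  ]
ctr [304.58 126.87] [ 0.53940441 -0.23696363] box 0.0012654853226550247 -0.02417079638452998 (30.0, 29.0) 90.0
ctr [304.63 127.03] [ 0.53924601 -0.23699253] box 0.0011112217598988506 -0.02421690992654874 (6.0, 20.0) 90.0
slot angle rel box y -0.02236555393175856
rim -0.06741505430120626 0.09503980326681145
rim -0.06764586052539832 -0.0950566174890464
tip pred [280.80916758 207.05964186]
```

View pics/p7.png

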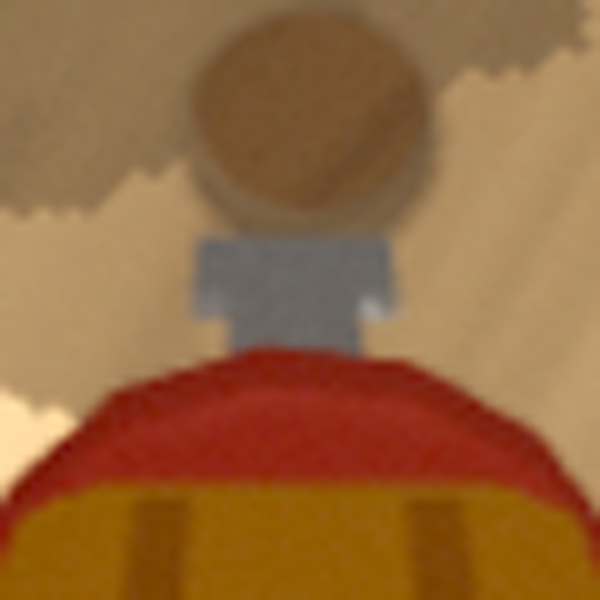

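The tip appears at native (279.3,203.5), within about 2 mm of the prediction. The slot is 18 x 5 mm and 0.02 rad past the red mark. I'll hover above it and compare tip and slot in one image.

```bash
python3 - <<'E'
from h import *
S=[.539,-.2372];A=np.pi/2+BY-.022
r.move_l([.531,.1505,.345],v=.25)
r.goto([*S,.345],down(A)); r.move_l([*S,.192],v=.25)
C,_=shot("wrist","whov");im=load("whov")[1]
print(status.read_t(),status.read_tcp_pos(),status.read_q()[6])
print("tip pred",w2px(C,[*S,.080]),"slot pred",w2px(C,[*S,.068]))
cv2.imwrite("pics/p8.png",cv2.resize(im[150:240,220:340],(800,600),interpolation=cv2.INTER_CUBIC))
E
```

```text
17.475 [ 0.54020245 -0.23692936  0.19351448] 1.472560672539136
tip pred [278.73490823 204.66741398] slot pred [278.79728825 200.72380568]
```

View pics/p8.png

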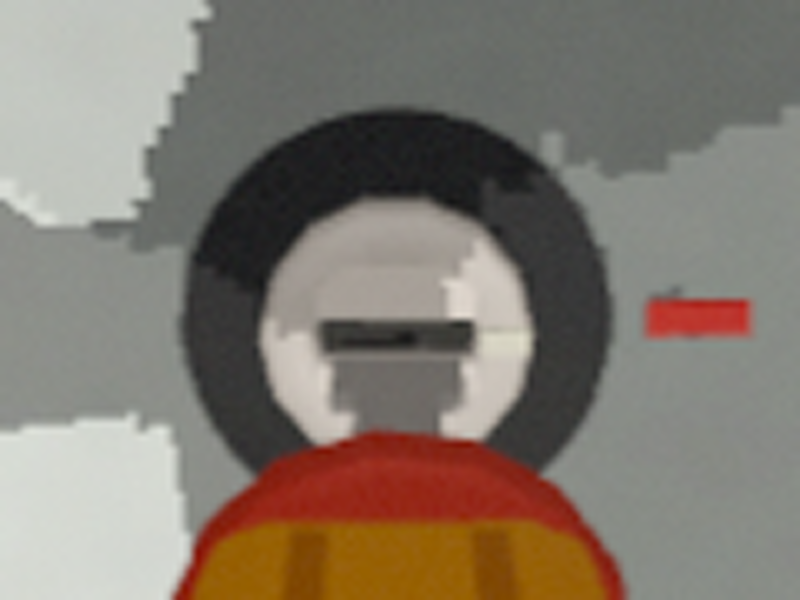

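In the hover view the slot centre is at native (279.6,201) and the tip edge at (279.9,203.4). Allowing for the 13 mm height, the tip is within about 0.5 mm of the slot centre, and blade and slot are parallel. I'll check that the pose has settled, then insert.

```bash
python3 - <<'E'
from h import *
print(status.read_tcp_pos(),np.round(status.read_wrist_force(),1))
P=np.array([.5403,-.2369]);
cmd=np.array([P[0],P[1],.192])
def settle():
    global cmd
    for _ in range(3):
        e=P-np.array(status.read_tcp_pos())[:2]
        if np.linalg.norm(e)<.0003: break
        cmd[:2]+=e; r.move_l(list(cmd),v=.05); r.sleep(.1)
settle();print("settled",status.read_tcp_pos(),cmd)
cmd[2]-=status.read_tcp_pos()[2]-.182; r.move_l(list(cmd),v=.05)
for k in range(6):
    f=np.array(status.read_wrist_force());print(np.round(status.read_tcp_pos(),4),np.round(f,1))
    if k and f[2]-f0>15: break
    if not k: f0=f[2]
    cmd[2]-=.0015; r.move_l(list(cmd),v=.03)
print(status.read_t(),list(cmd))
E
```

```text
[ 0.54020245 -0.23692936  0.19351448] [-0.1 -0.2 -0.8]
settled [ 0.54020245 -0.23692936  0.19351448] [ 0.5403 -0.2369  0.192 ]
[ 0.5402 -0.2369  0.1804] [ 0.7 -0.  -1.6]
[ 0.5403 -0.2369  0.179 ] [ 0.5 -0.5 -1.8]
[ 0.5402 -0.2369  0.1774] [ 0.8 -0.5 -2. ]
[ 0.5402 -0.2369  0.1759] [-0.4 -0.1 -1. ]
[ 0.5406 -0.237   0.1751] [-0.4  0.3  5.4]
[ 0.5412 -0.237   0.1748] [-3.   1.5 14.9]
19.1083 [np.float64(0.5403), np.float64(-0.2369), np.float64(0.1729855159346113)]
```

Contact comes with the tip about 6 mm below the mouth, which is the slot floor. I'll back off 1 mm and turn clockwise with joint 7 only, watching the moment.

```bash
python3 - <<'E'
from h import *
A=np.pi/2+BY-.022
r.move_l([.5403,-.2369,.1742],v=.03)
q0=np.array(solve_ik([.5403,-.2369,.1742],down(A)));print(np.abs(q0-status.read_q()).max(),status.read_torque())
d=0;
while d<1.80:
    d=min(d+(.15 if d<1.5 else .05),1.80);q=q0.copy();q[6]-=d;r.movej(list(q))
    T=np.array(status.read_torque());print(round(d,2),np.round(T,2),np.round(status.read_wrist_force(),1),np.round(status.read_tcp_pos(),4))
    if abs(T[2])>.9: break
shot("wrist","wturn");im=load("wturn")[1]
cv2.imwrite("pics/p9.png",cv2.resize(im[150:240,220:340],(800,600),interpolation=cv2.INTER_CUBIC))
print(status.read_t(),status.read_finger_gap())
E
```

```text
0.0009745010899495643 [0.14352669 0.34883117 0.00583992]
0.15 [-0.01  0.17 -0.  ] [-0.8  0.3  7.7] [ 0.5412 -0.2371  0.1751]
0.3 [0.02 0.41 0.02] [-1.2  0.7  9.6] [ 0.5409 -0.2371  0.175 ]
0.45 [-0.16  0.33  0.01] [-1.2 -0.3  8.3] [ 0.5409 -0.2373  0.175 ]
0.6 [-0.29  0.41  0.06] [-1.8 -1.   8.4] [ 0.5408 -0.2375  0.175 ]
0.75 [-0.43  0.46  0.06] [-1.5 -1.2  7.8] [ 0.5408 -0.2377  0.175 ]
0.9 [-0.61  0.51  0.07] [-1.1 -2.   8.4] [ 0.5407 -0.2378  0.175 ]
1.05 [-0.7   0.63  0.13] [-1.7 -1.8  9.8] [ 0.5405 -0.2379  0.175 ]
1.2 [-0.79  0.73  0.12] [-2.6 -2.6  9.6] [ 0.5404 -0.238   0.175 ]
1.35 [-0.87  0.84  0.1 ] [-1.5 -2.4 10.1] [ 0.5403 -0.2381  0.175 ]
1.5 [-0.86  0.92  0.07] [-2.9 -2.5 10.1] [ 0.5401 -0.2382  0.175 ]
1.65 [-0.88  1.06  0.02] [-3.8 -2.5 10.3] [ 0.54   -0.2382  0.175 ]
1.7 [-0.92  1.14  0.09] [-3.1 -2.  10.1] [ 0.5399 -0.2383  0.175 ]
1.75 [-0.9   1.19  0.1 ] [-4.4 -2.  11.6] [ 0.5399 -0.2382  0.175 ]
1.8 [-0.86  1.25  0.08] [-2.9 -2.7 10.2] [ 0.5398 -0.2382  0.175 ]
1.8 [-0.9   1.23  0.1 ] [-3.2 -3.8 10. ] [ 0.5399 -0.2383  0.175 ]
23.3417 0.02726962750467422
```

View pics/p9.png

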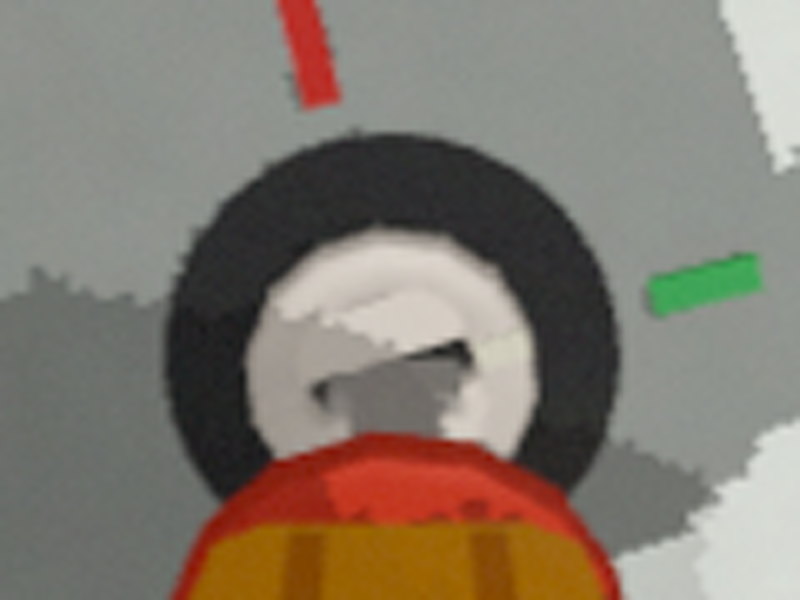

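The pointer now lies along the green mark, with the slot about 16° in the image and the mark about 14°. I'll turn a little further to feel the stop. That was my last picture to view, so from here I go by numbers.

```bash
python3 - <<'E'
from h import *
q0=np.array(status.read_q())
for d in np.arange(.05,.36,.05):
    q=q0.copy();q[6]-=d;r.movej(list(q));T=np.array([status.read_torque() for _ in range(5)]).mean(0)
    print(round(d,2),np.round(T,2),np.round(status.read_wrist_force(),1),np.round(status.read_tcp_pos(),4),status.read_finger_gap())
    if abs(T[2])>.5: break
q=q0.copy();q[6]+=.05;r.movej(list(q));print(np.round(status.read_torque(),2),status.read_tcp_pos(),status.read_t(),status.read_q()[6])
shot("wrist","wt2")
E
python3 - <<'E'
import sys;sys.path.insert(0,'.')
from h import *
import os;os.chdir('.')
C,im=load("wt2");h=cv2.cvtColor(im,cv2.COLOR_BGR2HSV)
for n,lo,hi in [("red",(0,120,100),(8,255,255)),("green",(45,80,60),(80,255,255))]:
    m=cv2.inRange(h[130:195,200:380],lo,hi);k,l,st,ce=cv2.connectedComponentsWithStats(m)
    for i in range(1,k):
        if st[i][4]>25: print(n,st[i][4],px2w(C,ce[i]+[200,130],.058)[:2])
g=cv2.cvtColor(im,cv2.COLOR_BGR2GRAY)[184:212,258:304];np.set_printoptions(linewidth=300);print(g[:, ::2])
E
```

```text
0.05 [-0.35  0.65  0.08] [-1.6 -1.4  4.8] [ 0.5397 -0.2385  0.1751] 0.02781080621538313
0.1 [-0.44  0.8   0.06] [-2.5 -1.1  5.2] [ 0.5396 -0.2385  0.1751] 0.02771823611027129
0.15 [-0.35  0.82  0.27] [-1.7 -1.2  5.5] [ 0.5396 -0.2385  0.1751] 0.027263736541930744
0.2 [-0.36  0.83  0.29] [-2.8 -1.   6.3] [ 0.5395 -0.2385  0.1751] 0.027507846219540007
0.25 [-0.38  0.9   0.38] [-2.5 -0.5  6.2] [ 0.5395 -0.2385  0.1751] 0.027422683086193635
0.3 [-0.59  0.27  0.28] [-1.  -1.7  3.7] [ 0.5401 -0.2385  0.1751] 0.02743824259875062
0.35 [-0.7   0.12  0.39] [-0.4 -2.9  4.8] [ 0.5402 -0.2385  0.1751] 0.02759368005630616
[-0.48  0.02  0.01] [ 0.54021703 -0.2382122   0.17515904] 25.5583 -0.2957711622612716
red 921 [ 0.61042204 -0.22780528]
red 94 [ 0.54288987 -0.2022381 ]
green 50 [ 0.57506705 -0.24022748]
[[ 44  39  45  43  47  38  42  47  62  88 105  84  59  40  43  48  45  46  46  42  44  48  46]
 [ 46  42  48  48  45  42  72  99 123 148 153 149 120  86  59  58  44  47  43  48  45  45  47]
 [ 40  45  44  43  31  86 137 147 158 167 179 169 159 148 118  93  43  46  45  45  47  46  47]
 [ 45  43  
[... 1664 characters left out ...]
1 114 111 205 205 205 204  59  49]
 [150 152 152 155 153 151 132 126 110 109 107 112 113 114 114 111 113 204 205 200 201  68  47]
 [151 154 152 153 106  48 109 106 109 110 108 107 110 116 114 114 119 198 197 186 189  56  47]
 [152 153 153 151  79  44 108 107 108 108 107 110 109 115 114 114 140 182 165 196 186  60  45]
 [152 154 153 151  99  42 110 111 107 106 108 107 108 111 118 125 164 191 193 195 183  57  46]
 [153 154 154 150 111  47 123 119 110 109 107 108 109 113 138 155 197 192 193 194 182  50  49]
 [152 153 154 150 124  80 125 119 108 110 107 109 106 108 144 163 197 194 194 194 181  45  45]
 [151 152 155 155 140 138 130 122 109 109 108 109 107 108 155 174 198 195 193 192 177  41  40]]
```

The moment climbs to 0.39 N m against the stop, well over the 0.1 N m friction, so the selector is fully turned. Next I'll withdraw and return the driver to its hole.

```bash
python3 - <<'E'
from h import *
p=status.read_tcp_pos();r.move_l([p[0],p[1],.215],v=.08);print("out",np.round(status.read_wrist_force(),1))
r.move_l([p[0],p[1],.345],v=.25)
r.goto([.531,.1505,.345],down(.756)); r.move_l([.531,.1505,.262],v=.2)
C,_=shot("wrist","wret");a=load("wdrv")[1];b=load("wret")[1]
# tip shift versus when it was lifted: match the blade patch
t=a[200:218,265:294];m=cv2.matchTemplate(b[185:235,250:310],t,cv2.TM_CCOEFF_NORMED);print("tip shift px",np.array(cv2.minMaxLoc(m)[3])-[15,15],m.max(),status.read_tcp_pos(),status.read_t())
E
```

```text
out [-0.1 -0.8 -2.3]
tip shift px [0 0] 0.9590755 [0.53181898 0.15062687 0.26314138] 28.9917
```

The tip sits in the same place in the image as when it was lifted. I'll lower it in, checking the force.

```bash
python3 - <<'E'
from h import *
def F(): return np.array([status.read_wrist_force() for _ in range(3)]).mean(0)
z=.262;f0=F();ok=True
for z in [.248,.235,.22,.20,.18,.16,.145,.138,.136,.134]:
    r.move_l([.531,.1505,z],v=.1);f=F()-f0;print(z,np.round(f,1),np.round(status.read_tcp_pos(),4))
    if np.linalg.norm(f)>12: ok=False;break
print(ok,status.read_t())
E
```

```text
0.248 [-1.4  0.  -0.4] [0.531  0.1504 0.2484]
0.235 [-0.4 -0.3 -0.7] [0.5308 0.1504 0.2349]
0.22 [-1.7 -0.1 -1.1] [0.5308 0.1504 0.2198]
0.2 [-1.3  1.  -2.3] [0.5308 0.1505 0.1999]
0.18 [-1.3 -0.5 -1.2] [0.5309 0.1505 0.18  ]
0.16 [-1.1  0.5 -0.8] [0.5309 0.1505 0.16  ]
0.145 [-1.5  0.7 -1.1] [0.5308 0.1505 0.145 ]
0.138 [-0.7 -0.7 -1.2] [0.5309 0.1504 0.1379]
0.136 [-0.5 -0.  -1.6] [0.531  0.1505 0.136 ]
0.134 [-4.7 -1.6 15. ] [0.5311 0.1507 0.1353]
False 31.9667
```

It's seated: the collar met the rack at the same height. Now release it and verify, then shut the cover.

```bash
python3 - <<'E'
from h import *
jaws.move_gripper(.05,30); r.move_l([.531,.1505,.30],v=.25)
r.goto([.53,.148,.34],down(-1.57+.25)); r.sleep(.2); shot("wrist","wrack2")
print(status.read_tcp_pos())
C,a=load("wrack");C2,b=load("wrack2");print("cam shift",C2[2]-C[2])
for n,(lo,hi) in {"red":((0,140,90),(9,255,255)),"amber":((12,180,90),(24,255,255))}.items():
  for im in (a,b):
    m=cv2.inRange(cv2.cvtColor(im,cv2.COLOR_BGR2HSV)[150:220,240:310],lo,hi);M=cv2.moments(m,True);print(n,M["m00"],M["m10"]/M["m00"]+240,M["m01"]/M["m00"]+150)
for n,(u0,v0,u1,v1) in {"cap":(255,177,298,212),"cross":(190,160,235,206),"awl":(318,158,358,200)}.items():
    m=cv2.matchTemplate(b[v0-12:v1+12,u0-12:u1+12],a[v0:v1,u0:u1],cv2.TM_CCOEFF_NORMED);print(n,np.array(cv2.minMaxLoc(m)[3])-12,m.max())
k=knob(1.75);jaws.move_gripper(.045,30)
r.goto([k[0],k[1],.30],down(AK));r.move_l(k,v=.2);print(np.round(status.read_wrist_force(),1))
jaws.move_gripper(0,30);print("gap",status.read_finger_gap(),status.read_t())
E
```

```text
[0.52997997 0.14792698 0.33987371]
cam shift [-0.00036627  0.00162781  0.00012557]
red 803.0 275.12079701120797 189.6687422166874
red 801.0 276.1585518102372 189.40074906367042
amber 726.0 274.8581267217631 180.900826446281
amber 711.0 275.9113924050633 180.26722925457102
cap [1 0] 0.9784969
cross [2 0] 0.9883572
awl [2 0] 0.9638328
[-0.2  0.1  0.4]
gap 0.018512113492487117 37.7833
```

The driver is back within about 1 mm, since everything in the image shifts with the 1.6 mm camera difference. The knob is gripped again, so I'll shut the cover.

```bash
python3 - <<'E'
from h import *
for th in np.linspace(1.75,0,11)[1:]:
    r.move_l(knob(th),v=.15);print(round(th,2),np.round(status.read_wrist_force(),1),np.round(np.array(status.read_tcp_pos())-knob(th),4))
r.move_l(knob(-.02),v=.05);r.sleep(.3);print(np.round(status.read_wrist_force(),1),status.read_tcp_pos(),knob(0))
jaws.move_gripper(.05);k=knob(0);r.move_l([k[0],k[1],.2],v=.2)
r.goto([.53,-.213,.26],down(-1.57-.105));r.sleep(.2);shot("wrist","wbox2")
C,a=load("wbox");C2,b=load("wbox2");print("cam shift",C2[2]-C[2])
for n,(u0,v0,u1,v1) in {"knob":(262,222,293,265),"farL":(155,80,240,100),"nearL":(165,235,200,262),"nearR":(360,235,395,262)}.items():
    m=cv2.matchTemplate(b[v0-15:v1+15,u0-15:u1+15],a[v0:v1,u0:u1],cv2.TM_CCOEFF_NORMED);print(n,np.array(cv2.minMaxLoc(m)[3])-15,m.max())
print(status.read_t())
E
```

```text
1.58 [1.  2.8 6.8] [0.0006 0.0003 0.0012]
1.4 [0.1 2.9 6.6] [0.0004 0.0003 0.0005]
1.23 [-1.2  3.8  5.1] [-0.0001  0.0004 -0.0001]
1.05 [-2.4  5.4  2.6] [-0.0003  0.0004 -0.0005]
0.88 [ 1.1  4.8 -2.5] [ 0.      0.0004 -0.0006]
0.7 [ 1.6  5.4 -3.8] [ 0.0006  0.0003 -0.0005]
0.53 [ 2.7  4.9 -2.1] [ 0.0009  0.0003 -0.0005]
0.35 [ 2.9  5.2 -2.8] [ 0.0011  0.0003 -0.0005]
0.18 [ 2.7  6.  -1.6] [ 0.0013  0.0003 -0.0006]
0.0 [ 2.1  5.6 -2.6] [ 0.0014  0.0003 -0.0003]
[ 0.2  7.5 16.9] [ 0.48647935 -0.20641751  0.09203227] [np.float64(0.48513845851442494), np.float64(-0.2066524151531182), np.float64(0.0933)]
cam shift [-0.00072947  0.00115464 -0.00191582]
knob [ 2 -1] 0.9269701
farL [ 1 -3] 0.9879923
nearL [ 7 -2] 0.8311239
nearR [ 2 -1] 0.96726674
43.0917
```

The cover took a 17 N press against its stop, ten times what the hinge friction needs, and the knob is back at its shut position in the image. The arm is clear, so I'm handing in.

```bash
python3 - <<'E'
from h import *
print(workorder.close_job(),status.read_t())
E
```

```text
the job is handed in; nothing more can be done
the job is handed in; nothing more can be done
```

The job is handed in, though the reply gave no verdict: by my measurements the selector is at its green stop, the screwdriver is back in its own hole (within about 1 mm) and the cover is shut.

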